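# Put the spacer behind the tile that has room for it and hold that tile pressed flush

## Robot

A 7-joint arm with a two-finger parallel gripper is mounted at the origin on a cart in front of the work surface, level with it; the furniture and walls round the work are solid. World frame = base frame: x ahead of the robot, y to its left, z up, the work surface at z = 0. Lengths are in m, angles in rad, forces in N, time in s.
With the tool pointing down it reaches from about 0.4 to 0.925 m from the base axis. Payload 4.1 kg.
Tool frame: the origin (TCP) lies at the very end of the fingers, on their centre line; the grasp point (between the pads) lies 19 mm behind it; z points along the fingers, y is the line along which they close (so a half turn about z gives the same grasp; the last joint's range is limited). The gripper opens to 85 mm and grips with 20 to 120 N. Pads are 22 mm wide; open, the fingers measure 114 mm over their backs; the gripper's body (76 mm by 85 mm) begins 54 mm behind the grasp point. The pads swing forward as they close: fully open they stand 13 mm farther back than shut.
Start: joints at [1.132, 0.398, 0.045, 1.537, -0.019, 1.207, -0.051], TCP at [0.217, -0.613, 0.231] pointing down, gripper open.
Joint ranges: [-2.82, 2.82], [-0.49, 2.23], [-1.37, 1.46], [0, 2.46], [-1.36, 4.5], [0.23, 2], [-2.94, 2.94]. Speed limits (rad/s): [2.57, 2.57, 3.14, 3.14, 3.14, 3.14, 3.14].

## Interface

Orientations are given as a unit quaternion [w, x, y, z].
In Python, from workcell import robot, capture, camera_info, look_for, cut_out, place_of gives the robot as it stands.
- The arm moves only by the tool arm_command, never from a script. Its argument "targets" is a list of rows, each an object with "slide": the shift along the world's x, y, z in m, a list of three; "twist": the turn about the world's z in degrees. In form: [{"slide": [tx, ty, tz], "twist": twist}, ...]. A call has 1 to 10 rows; each row is the pose to reach, as a shift and turn from the pose commanded when the call began; what a row does not reach only later rows make up. A row lasts 1/8 s, in which the tool goes at most 62.5 mm and 10.7 degrees, less where a joint would pass 70% of its speed; a pose out of reach is approached as far as the arm can. A call with a gripper value outside its range is refused whole. "claw" is the finger opening in m, from 0 to 0.0854, set as the call begins (left out, the last holds). The fingers move at their own pace and stop on an object; "newtons" is the grip in N (left out, the last holds). Time passes only in rows, so rows that repeat a pose let the fingers close. It gives the time, the measured TCP pose, the force, the opening and the grip force at its end, in the units of the state.
- robot.observe(): the state, without advancing time (a new reading comes with each control period).
- capture(name): name is "scene" or "top" or "wrist"; returns (picture, depth): 400x640x3 uint8, blue, green, red; 400x640 float32, m along the optical axis (not along the pixel's ray), 0 where there is no reading.
- camera_info(name): a dict with "K" (3x3 intrinsics, pixels), "k1" (the pictures are not rectified: a ray, as slopes to the right and down, at radius r is drawn at 1 + k1 r^2 times it, then the intrinsics apply), "position" and "rotation" of the camera in the world. Camera axes: x right, y down, z forward; pixel columns grow to the right and rows downward; lengths in m; the calibration is good to about 2 mm. A picture is of the moment at which its call begins: read the wrist's pose just before it. camera_info takes no time and is no camera call; for the wrist camera it gives the pose at the moment of the call.
- robot.close_job(): hands the job in; it is judged then, once.
Trained networks look in the newest picture that a camera, given by its name, has taken for a name from the list of things; names that differ only in an ending like _2 or _b are one class to them, and where a whole thing is asked for, a point or a joint stands for the part that bears it (a point fixed in the world has none). Each returns a list of dicts, best first, with "p" (0 to 1); they miss things now and then, are a little off and sometimes report something else, mostly with a low value. They report only what shows in the picture. A call takes as long as a camera call.
- look_for(camera, query): "uv" ([column, row] in pixels, amid what is visible of it).
- cut_out(camera, query): "region" (400x640 bool, what is visible of it) and "uv" ([column, row] in pixels, amid what is visible of it).
- place_of(camera, query): "uv" ([column, row] in pixels: a listed point, or the origin of a listed thing).
The state is a dict: "time_s": time; "qpos": joint angles; "joint_velocities": joint speeds; "tau": joint torques, N m; "position": TCP position; "tcp_rot": TCP orientation; "wrist_force": force on the tool from outside, world axes, zero at the start; "wrist_torque": the same for the moment, N m; "gripper_width": finger opening in m; "finger_force": force on a finger pad.
Only numpy, scipy, OpenCV 4.12 (cv2) and the standard library are available. Lean on these libraries where they do the work, as an engineer would, in place of code of your own. Each camera call takes 0.05 s, during which the arm holds its last target. There are 200 camera calls.

## Task

Two ceramic tiles lie in the two bays of the bonding jig, each in front of a steel stop block, and only one of them has a gap behind it, up to its stop, that is wide enough for the metal spacer. Stand the spacer upright in that gap and let go of it, then push that tile from the front towards its stop until stop, spacer and tile sit flush face to face. Finish while still holding the tile pressed there with a steady push; do not disturb the other tile, the red-lidded specimen pot, the dropper bottle behind the spacer or the timer.

Things in the scene. Friction and masses are not known exactly. Their poses are not given: they have to be found in the camera images.
- jig: Fixed grey jig. Origin: centre of underside, on the bench; x from its open front to the stops at the far end, y left, z up. Bed 150 (x) x 200 (y) mm, top at z 10 mm. Three guide rails along x (from x -35 to +75 mm, 8 mm wide, tops at z 18 mm), centred at y -84, 0 and +84 mm, form two bays 76 mm wide, centred at y -42 and +42 mm.
- tile_1: Loose white ceramic tile, 60 (x) x 70 (y) x 16 mm, about 160 g, flat on the bed in the left bay (y +42 mm of the jig), axes along the jig's within a few degrees. Origin: centre of underside; rear face at x +30 mm, front face at x -30 mm. At the start the gap from rear face to stop is 18 to 21 mm in the bay with the thin stop, 4 to 7 mm in the other.
- tile_2: The same kind of tile (60 x 70 x 16 mm, origin at the centre of its underside, rear face at x +30 mm) in the right bay (y -42 mm of the jig).
- stop_thin: The thinner of two steel stop blocks, fixed at the far end of one bay, left or right; which one changes. 20 mm thick (x), 74 mm wide (y), 24 mm high, standing on the bed (top 34 mm above the bench). Axes along the jig's. Origin: middle of its rear lower edge, at x +75 mm of the jig; its front face is at x -20 mm.
- stop_thick: The thicker stop block, fixed at the far end of the other bay: 34 mm thick, else like stop_thin; its front face is at x -34 mm from its origin.
- spacer: Plain aluminium spacer plate, loose, 12 mm thick (x) x 56 mm long (y) x 60 mm high (z), about 100 g, standing upright on the bench to the right of the jig. Origin at the centre of its underside; x is across its thickness. When it stands on the jig's bed it sticks 36 mm up above the stops.
- specimen_pot: Bystander: red-lidded specimen pot (not the white-lidded one behind it), 50 mm wide, 64 mm high, standing behind and to the left of the jig. Origin at the centre of its underside.
- dropper_bottle: Bystander: amber dropper bottle, 34 mm wide, 107 mm high, standing behind and to the right of the spacer. Origin at the centre of its underside.
- timer: Bystander: white bench timer, 68 x 62 x 18 mm, lying in front and to the left of the jig. Origin at the centre of its underside.

How it is judged:
On the way:
1. the spacer stands upright on the bed in the wide gap, let go of (z of spacer in the frame of jig between 0.007 and 0.013 m and angle between spacer's own z axis and vertical below 0.06 rad and contact force between the fingers and spacer below 0.1 N and x of spacer in the frame of stop_thin between -0.045 and -0.023 m and y of spacer in the frame of stop_thin between -0.016 and 0.016 m), for 0.2 s.
At the end, for the whole second after the job is handed in: Spacer upright on the bed between the thin stop and its tile (16 mm sideways), not touched by the fingers; stop-spacer and spacer-tile faces within 2.5 mm, parallel within 0.05 rad; fingers push tile and tile pushes spacer with over 2 N, at rest. Other tile moved under 10 mm (z of spacer in the frame of jig between 0.007 and 0.013 m and angle between spacer's own z axis and vertical below 0.06 rad and contact force between the fingers and spacer below 0.1 N and x of spacer in the frame of stop_thin between -0.0285 and -0.023 m and y of spacer in the frame of stop_thin between -0.016 and 0.016 m and angle between the x axis of spacer and the x axis of jig, either way round below 0.05 rad and linear speed of spacer below 0.01 m/s and ((y of spacer in the frame of tile_1 between -0.016 and 0.016 m and x of spacer in the frame of tile_1 between 0.033 and 0.0385 m and contact force between tile_1 and spacer above 2 N and contact force between the fingers and tile_1 above 2 N and angle between the x axis of tile_1 and the x axis of jig, either way round below 0.05 rad and linear speed of tile_1 below 0.01 m/s and distance of tile_2 from where it was at the start of the episode below 0.01 m and z of tile_1 in the frame of jig between 0.007 and 0.013 m) or (y of spacer in the frame of tile_2 between -0.016 and 0.016 m and x of spacer in the frame of tile_2 between 0.033 and 0.0385 m and contact force between tile_2 and spacer above 2 N and contact force between the fingers and tile_2 above 2 N and angle between the x axis of tile_2 and the x axis of jig, either way round below 0.05 rad and linear speed of tile_2 below 0.01 m/s and distance of tile_1 from where it was at the start of the episode below 0.01 m and z of tile_2 in the frame of jig between 0.007 and 0.013 m))); the arm keeps its last pose, push and grip.
It fails at once if specimen pot pushed more than 30 mm away or knocked over (distance of specimen_pot from where it was at the start of the episode above 0.03 m or angle between specimen_pot's own z axis and vertical above 0.5 rad).
It fails at once if dropper bottle pushed more than 30 mm away or knocked over (distance of dropper_bottle from where it was at the start of the episode above 0.03 m or angle between dropper_bottle's own z axis and vertical above 0.5 rad).
It fails at once if timer pushed more than 30 mm away or knocked over (distance of timer from where it was at the start of the episode above 0.03 m or angle between timer's own z axis and vertical above 0.5 rad).
It also fails if it takes over 56 s, if anything falls off the work surface, if the arm or the gripper's body presses on something with over 40 N, if the wrist force passes 120 N, or if a joint passes its speed limit or range.

## Working session

There is one attempt and no reset: what is moved stays moved. The work goes in short steps, Python scripts to look and compute and a tool call to move; the robot and the scene stay as the last step left them, time stands still between calls to the robot, and variables do not carry over. Pictures are saved under pics/ and viewed, at most 10 in all, crops included, and the job is handed in when it is done.

Besides the shell and the picture viewer there is one more tool, called after ">>>" as name(argument=value, ...), one argument or row to a line, values as JSON. arm_command: Moves the arm, as the interface text tells. Its arguments: {"type":"object","properties":{"targets":{"type":"array"},"claw":{"type":"number"},"newtons":{"type":"number"}},"required":["targets"]}

```bash
mkdir -p pics; cat > h.py <<'E'
import numpy as np, cv2
from workcell import robot, capture, camera_info, look_for, cut_out, place_of
def cloud(name, depth, ci=None):
    ci=ci or camera_info(name); K=np.array(ci["K"]); 
    R=np.array(ci["rotation"]); 
    v,u=np.mgrid[0:400,0:640].astype(float)
    p=np.stack([u,v],-1).reshape(-1,1,2)
    n=cv2.undistortPoints(p,K,np.array([ci["k1"],0,0,0.])).reshape(400,640,2)
    c=np.dstack([n[...,0]*depth,n[...,1]*depth,depth])
    P=c@R.T+np.array(ci["position"]); P[depth<=0]=np.nan
    return P
E
python3 - <<'E'
from h import *
s=robot.observe();print({k:np.round(s[k],3).tolist() for k in s})
ims=[]
for n in("scene","top"):
    im,d=capture(n);cv2.imwrite(f"pics/{n}0.png",im);P=cloud(n,d);np.save(f"{n}0.npy",P)
    ci=camera_info(n);print(n,np.round(ci["position"],3),np.round(ci["rotation"],3).tolist(),ci["k1"],ci["K"][0][0])
    for q in("jig","tile_1","stop_thin","stop_thick","spacer","specimen_pot","dropper_bottle","timer"):
        for r in cut_out(n,q)[:2]:
            X=P[r["region"]];X=X[~np.isnan(X[:,0])]
            if len(X):print(q,round(r["p"],2),np.round(r["uv"]),len(X),np.round(np.percentile(X,[2,50,98],axis=0),3).tolist())
E
```

```text
{'time_s': 0.0, 'qpos': [1.132, 0.399, 0.045, 1.538, -0.019, 1.207, -0.051], 'joint_velocities': [0.001, -0.001, -0.002, 0.0, 0.001, 0.0, 0.0], 'tau': [-0.0, -47.512, 1.364, -25.422, 0.012, 0.009, 0.0], 'position': [0.216, -0.612, 0.23], 'tcp_rot': [-0.001, 0.986, 0.169, -0.0], 'wrist_force': [-0.21, -1.217, -0.429], 'wrist_torque': [-0.011, -0.026, -0.02], 'finger_force': 0.0, 'gripper_width': 0.085}Traceback (most recent call last):
  File "<stdin>", line 5, in <module>
  File "h.py", line 10, in cloud
    P=c@R.T+np.array(ci["position"]); P[depth<=0]=np.nan
      ~^~~~
ValueError: matmul: Input operand 1 has a mismatch in its core dimension 0, with gufunc signature (n?,k),(k,m?)->(n?,m?) (size 4 is different from 3)
```

```bash
sed -i 's/R=np.array(ci\["rotation"\]);/from scipy.spatial.transform import Rotation; R=Rotation.from_quat(np.roll(ci["rotation"],-1)).as_matrix()/' h.py
python3 - <<'E'
from h import *
for n in("scene","top"):
    im,d=capture(n);cv2.imwrite(f"pics/{n}0.png",im);P=cloud(n,d);np.save(f"{n}0.npy",P)
    ci=camera_info(n);print(n,np.round(ci["position"],3),np.round(ci["rotation"],3).tolist(),ci["k1"],ci["K"][0][0])
    for q in("jig","tile_1","stop_thin","stop_thick","spacer","specimen_pot","dropper_bottle","timer"):
        for r in cut_out(n,q)[:2]:
            X=P[r["region"]];X=X[~np.isnan(X[:,0])]
            if len(X):print(q,round(r["p"],2),np.round(r["uv"]),len(X),np.round(np.percentile(X,[2,50,98],axis=0),3).tolist())
a=np.vstack([cv2.imread("pics/scene0.png"),cv2.imread("pics/top0.png")]);cv2.imwrite("pics/a.png",cv2.resize(a,(480,600),interpolation=cv2.INTER_AREA))
E
```

```text
scene [-0.399  0.455  0.707] [0.254, -0.45, 0.753, -0.407] -0.10809560423884347 488.34278228836143
jig 0.91 [297. 213.] 1500 [[0.473, -0.058, 0.004], [0.513, 0.061, 0.013], [0.613, 0.148, 0.021]]
tile_1 0.87 [284. 206.] 473 [[0.522, 0.051, 0.017], [0.548, 0.089, 0.028], [0.583, 0.123, 0.031]]
tile_1 0.7 [307. 196.] 473 [[0.537, -0.03, 0.015], [0.564, 0.007, 0.028], [0.603, 0.041, 0.031]]
stop_thin 0.86 [295. 183.] 287 [[0.615, -0.023, 0.013], [0.625, 0.016, 0.031], [0.644, 0.051, 0.039]]
stop_thick 0.79 [270. 192.] 350 [[0.586, 0.058, 0.021], [0.6, 0.099, 0.036], [0.629, 0.134, 0.039]]
spacer 0.67 [387. 187.] 363 [[0.477, -0.221, 0.002], [0.484, -0.19, 0.036], [0.498, -0.167, 0.062]]
spacer 0.47 [386. 144.] 306 [[0.66, -0.418, 0.0], [0.673, -0.307, 0.044], [0.816, -0.295, 0.104]]
specimen_pot 0.57 [194. 206.] 489 [[0.618, 0.27, 0.003], [0.627, 0.294, 0.049], [0.671, 0.314, 0.068]]
dropper_bottle 0.72 [215. 284.] 811 [[0.329, 0.28, 0.004], [0.362, 0.317, 0.017], [0.402, 0.353, 0.02]]
timer 0.91 [215. 286.] 820 [[0.329, 0.28, 0.001], [0.361, 0.317, 0.017], [0.402, 0.352, 0.02]]
top [0.
[... 478 characters left out ...]
]
stop_thin 0.65 [302. 167.] 152 [[0.617, -0.018, 0.024], [0.629, 0.015, 0.035], [0.643, 0.048, 0.041]]
stop_thick 0.57 [278. 176.] 316 [[0.588, 0.063, 0.015], [0.607, 0.098, 0.036], [0.627, 0.131, 0.04]]
spacer 0.71 [376. 216.] 142 [[0.48, -0.22, 0.001], [0.487, -0.191, 0.059], [0.497, -0.167, 0.065]]
spacer 0.56 [208. 163.] 274 [[0.62, 0.27, 0.01], [0.639, 0.29, 0.065], [0.665, 0.314, 0.07]]
specimen_pot 0.83 [212. 164.] 261 [[0.62, 0.27, 0.02], [0.638, 0.29, 0.065], [0.664, 0.314, 0.07]]
dropper_bottle 0.67 [414. 154.] 175 [[0.665, -0.324, 0.007], [0.675, -0.307, 0.051], [0.691, -0.296, 0.106]]
timer 0.7 [202. 257.] 491 [[0.336, 0.278, 0.005], [0.368, 0.315, 0.017], [0.403, 0.349, 0.022]]
```

View pics/top0.png

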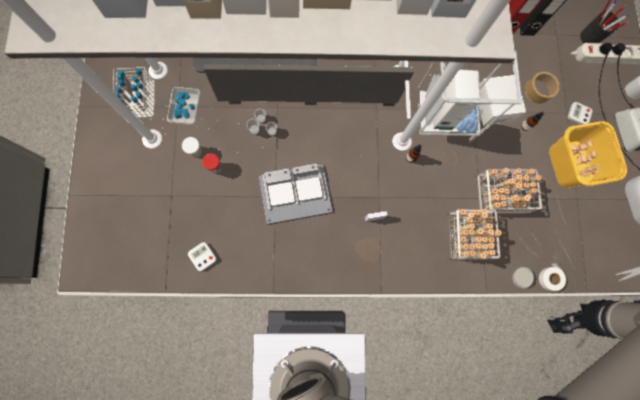

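View pics/scene0.png

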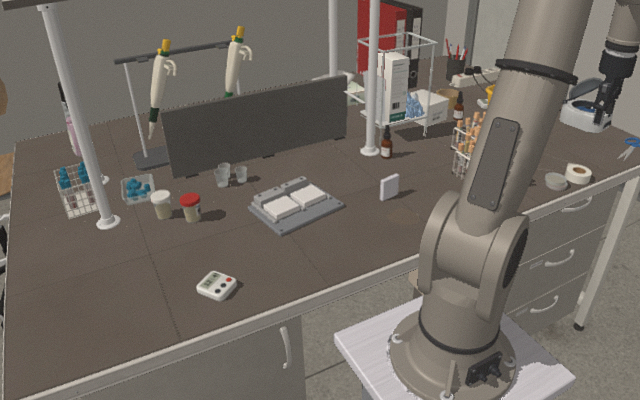

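>>> arm_command(
  targets=[
    {"slide": [0.03, 0.03, 0.04], "twist": 10},
    {"slide": [0.06, 0.08, 0.05], "twist": 20},
    {"slide": [0.09, 0.13, 0.05], "twist": 30},
    {"slide": [0.12, 0.18, 0.05], "twist": 40},
    {"slide": [0.15, 0.23, 0.05], "twist": 50},
    {"slide": [0.18, 0.28, 0.05], "twist": 60},
    {"slide": [0.21, 0.33, 0.05], "twist": 70},
    {"slide": [0.24, 0.38, 0.05], "twist": 80},
    {"slide": [0.26, 0.42, 0.05], "twist": 80},
    {"slide": [0.26, 0.42, 0.05], "twist": 80},
  ],
)

```text
time_s: 2.2
position: [0.4786, -0.1883, 0.2818]
tcp_rot: [0.0, 0.643, 0.766, 0.001]
wrist_force: [-0.1, -0.9, 0.2]
gripper_width: 0.0851
finger_force: 0.0
```

```bash
python3 - <<'E'
from h import *
ci=camera_info("wrist");im,d=capture("wrist");cv2.imwrite("pics/w1.png",im);P=cloud("wrist",d,ci);np.save("w1.npy",P)
s=robot.observe();print(s["time_s"],np.round(s["position"],4),np.round(s["tcp_rot"],4),np.round(ci["position"],3),ci["rotation"])
for q in("spacer","jig","tile_1","stop_thin","stop_thick"):
    for r in cut_out("wrist",q)[:2]:
        X=P[r["region"]];X=X[~np.isnan(X[:,0])]
        if len(X)<20: continue
        h=np.percentile(X[:,2],95)
        T=X[abs(X[:,2]-h)<.006][:,:2].astype(np.float32)
        print(q,round(r["p"],2),np.round(r["uv"]),len(X),np.round(np.percentile(X,[2,50,98],axis=0),3).tolist(),'top',h,cv2.minAreaRect(T))
E
```

```text
2.25 [ 0.4774 -0.1912  0.2816] [3.000e-04 6.448e-01 7.644e-01 1.000e-04] [ 0.464 -0.105  0.425] [0.16572029 0.98234442 0.08535691 0.01582453]
spacer 0.98 [322. 167.] 484 [[0.48, -0.219, 0.017], [0.489, -0.188, 0.06], [0.497, -0.165, 0.062]] top 0.061611224532421585 ((0.4897857904434204, -0.193091481924057), (0.01136874407529831, 0.05596550926566124), 10.149079322814941)
spacer 0.75 [386.  47.] 5045 [[0.496, -0.06, 0.008], [0.54, -0.029, 0.011], [0.643, 0.023, 0.019]] top 0.018759256328413142 ((0.5714619755744934, -0.016155026853084564), (0.1485840380191803, 0.07164601236581802), 13.588273048400879)
jig 0.96 [387.  46.] 5067 [[0.497, -0.06, 0.008], [0.54, -0.029, 0.011], [0.643, 0.023, 0.019]] top 0.018816913817119245 ((0.5714619755744934, -0.016155026853084564), (0.1485840380191803, 0.07164601236581802), 13.588273048400879)
tile_1 0.71 [416.  24.] 2724 [[0.542, -0.034, 0.012], [0.572, -0.006, 0.026], [0.604, 0.02, 0.028]] top 0.027934680582617364 ((0.5741437077522278, -0.006072962656617165), (0.06036511808633804, 0.051970887929201126), 10.319802284240723)
stop_thin 0.7 [468.  25.] 1217 [[0.62, -0.021, 0.013], [0.629, 0.004, 0.034], [0.645, 0.028, 0.037]] top 0.0361234284232278 ((0.6334459185600281, 0.00421990267932415), (0.02127513289451599, 0.050184283405542374), 9.049559593200684)
```

View pics/w1.png

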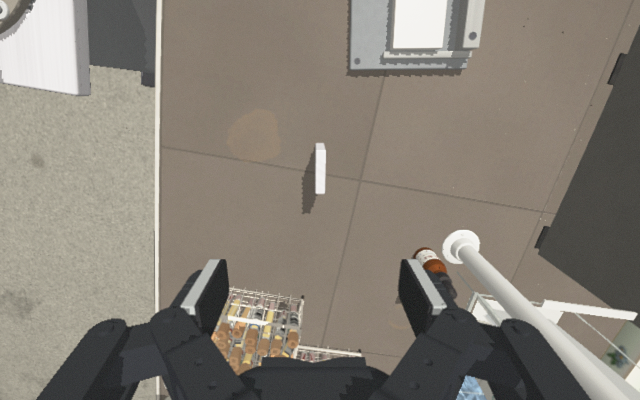

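>>> arm_command(
  targets=[
    {"slide": [0.0125, -0.002, 0], "twist": 0.4},
    {"slide": [0.0125, -0.002, -0.05], "twist": 0.4},
    {"slide": [0.0125, -0.002, -0.1], "twist": 0.4},
    {"slide": [0.0125, -0.002, -0.15], "twist": 0.4},
    {"slide": [0.0125, -0.002, -0.19], "twist": 0.4},
    {"slide": [0.0125, -0.002, -0.22], "twist": 0.4},
    {"slide": [0.0125, -0.002, -0.24], "twist": 0.4},
    {"slide": [0.0125, -0.002, -0.252], "twist": 0.4},
    {"slide": [0.0125, -0.002, -0.252], "twist": 0.4},
    {"slide": [0.0125, -0.002, -0.252], "twist": 0.4},
  ],
  claw=0.06,
  newtons=40,
)

```text
time_s: 3.75
position: [0.4901, -0.1951, 0.0301]
tcp_rot: [0.001, 0.644, 0.765, 0.0]
wrist_force: [-0.1, -0.5, 0.1]
gripper_width: 0.0601
finger_force: 0.0
```

>>> arm_command(
  targets=[
    {"slide": [0, 0, 0], "twist": 0},
    {"slide": [0, 0, 0], "twist": 0},
    {"slide": [0, 0, 0], "twist": 0},
    {"slide": [0, 0, 0], "twist": 0},
    {"slide": [0, 0, 0], "twist": 0},
    {"slide": [0, 0, 0], "twist": 0},
  ],
  claw=0.004,
)

```text
time_s: 4.5
position: [0.4896, -0.195, 0.0298]
tcp_rot: [0.0, 0.644, 0.765, 0.0]
wrist_force: [-1.4, 0.1, 4.7]
gripper_width: 0.0119
finger_force: 41.1
```

>>> arm_command(
  targets=[
    {"slide": [0, 0, 0.03], "twist": 0},
    {"slide": [0, 0, 0.08], "twist": 0},
    {"slide": [0.02, 0.03, 0.13], "twist": 0},
    {"slide": [0.04, 0.06, 0.17], "twist": 0},
    {"slide": [0.07, 0.1, 0.17], "twist": 0},
    {"slide": [0.09, 0.125, 0.17], "twist": 0},
    {"slide": [0.09, 0.125, 0.17], "twist": 0},
    {"slide": [0.09, 0.125, 0.17], "twist": 0},
  ],
)

```text
time_s: 5.5
position: [0.5782, -0.0707, 0.1984]
tcp_rot: [-0.001, 0.644, 0.765, -0.001]
wrist_force: [-0.6, 0.2, -0.7]
gripper_width: 0.0112
finger_force: 40.2
```

```bash
cat > m.py <<'E'
from h import *
import sys
tag=sys.argv[1]
ci=camera_info("wrist");im,d=capture("wrist");cv2.imwrite(f"pics/{tag}.png",im);P=cloud("wrist",d,ci);np.save(f"{tag}.npy",P)
s=robot.observe();print(s["time_s"],np.round(s["position"],4),np.round(s["tcp_rot"],4),s["gripper_width"])
for q in("spacer","jig","tile_1","stop_thin","stop_thick"):
    for r in cut_out("wrist",q)[:2]:
        X=P[r["region"]];X=X[~np.isnan(X[:,0])]
        if len(X)<20: continue
        h=np.percentile(X[:,2],90)
        T=X[abs(X[:,2]-h)<.004][:,:2].astype(np.float32)
        print(q,round(r["p"],2),np.round(r["uv"]),len(X),np.round(np.percentile(X,[2,50,98],axis=0),3).tolist(),'top',round(h,4),cv2.minAreaRect(T))
E
python3 m.py w2
```

```text
5.55 [ 0.5781 -0.0713  0.1985] [-5.000e-04  6.443e-01  7.648e-01 -9.000e-04] 0.011478196428653154
spacer 0.73 [313. 267.] 3870 [[0.569, -0.095, 0.175], [0.577, -0.057, 0.229], [0.586, -0.041, 0.23]] top 0.2297 ((0.5783001780509949, -0.06911352276802063), (0.012318830005824566, 0.05714511498808861), 9.983186721801758)
jig 0.96 [281.  84.] 11942 [[0.485, -0.056, 0.009], [0.529, 0.019, 0.011], [0.634, 0.086, 0.019]] top 0.018 ((0.5877450704574585, 0.007823854684829712), (0.10937505215406418, 0.09207449108362198), 10.810467720031738)
tile_1 0.66 [319. 106.] 4277 [[0.542, -0.029, 0.025], [0.572, 0.006, 0.027], [0.603, 0.038, 0.028]] top 0.0275 ((0.5725976228713989, 0.003926128149032593), (0.06034817546606064, 0.06925812363624573), 10.853606224060059)
tile_1 0.56 [321.  21.] 3346 [[0.53, 0.05, 0.022], [0.559, 0.073, 0.026], [0.587, 0.095, 0.028]] top 0.0275 ((0.5590133666992188, 0.07315488159656525), (0.059493277221918106, 0.04311779886484146), 10.549674987792969)
stop_thin 0.66 [381. 103.] 1866 [[0.616, -0.018, 0.015], [0.629, 0.019, 0.035], [0.644, 0.051, 0.036]] top 0.0356 ((0.6311730742454529, 0.01661006174981594), (0.020452991127967834, 0.07302825897932053), 10.628137588500977)
stop_thick 0.93 [377.  28.] 2147 [[0.593, 0.06, 0.018], [0.611, 0.081, 0.034], [0.629, 0.101, 0.036]] top 0.0356 ((0.611952006816864, 0.08137592673301697), (0.03454870730638504, 0.04134040325880051), 10.214170455932617)
```

View pics/w2.png

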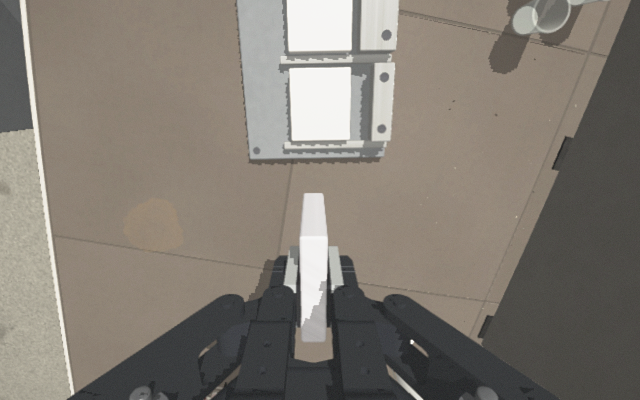

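>>> arm_command(
  targets=[
    {"slide": [0.017, 0.041, 0], "twist": 0.7},
    {"slide": [0.0337, 0.0821, 0], "twist": 0.7},
    {"slide": [0.0337, 0.0821, -0.04], "twist": 0.7},
    {"slide": [0.0337, 0.0821, -0.08], "twist": 0.7},
    {"slide": [0.0337, 0.0821, -0.11], "twist": 0.7},
    {"slide": [0.0337, 0.0821, -0.125], "twist": 0.7},
    {"slide": [0.0337, 0.0821, -0.125], "twist": 0.7},
    {"slide": [0.0337, 0.0821, -0.125], "twist": 0.7},
  ],
)

```text
time_s: 6.8
position: [0.6141, 0.0123, 0.0758]
tcp_rot: [0.001, 0.639, 0.769, 0.001]
wrist_force: [0.7, 0.2, -0.9]
gripper_width: 0.0115
finger_force: 40.3
```

```bash
python3 m.py w3; python3 - <<'E'
from h import *
s=robot.observe();print(np.round(s["position"],4),s["wrist_force"])
E
```

```text
6.85 [0.6142 0.0123 0.076 ] [0.0012 0.639  0.7692 0.001 ] 0.011242575624400026
spacer 0.85 [315. 266.] 3818 [[0.604, -0.011, 0.055], [0.613, 0.027, 0.106], [0.622, 0.042, 0.108]] top 0.1071 ((0.6141979694366455, 0.014047076925635338), (0.011973787099123001, 0.0567370243370533), 10.693631172180176)
jig 0.75 [186. 115.] 26937 [[0.477, -0.054, 0.009], [0.519, 0.068, 0.011], [0.613, 0.146, 0.019]] top 0.0183 ((0.5796228051185608, 0.0484456866979599), (0.10990139842033386, 0.17705608904361725), 10.884840965270996)
jig 0.44 [339. 206.] 2476 [[0.617, -0.001, 0.017], [0.629, 0.031, 0.034], [0.643, 0.054, 0.036]] top 0.0354 ((0.6305670142173767, 0.023237183690071106), (0.020026542246341705, 0.06038510054349899), 10.791891098022461)
tile_1 0.65 [240.  90.] 11929 [[0.526, 0.053, 0.025], [0.557, 0.089, 0.026], [0.587, 0.121, 0.028]] top 0.0274 ((0.5565561652183533, 0.08651116490364075), (0.06037808209657669, 0.07009071111679077), 10.57398796081543)
tile_1 0.63 [250. 220.] 8218 [[0.541, -0.03, 0.015], [0.571, 0.01, 0.026], [0.601, 0.041, 0.028]] top 0.0272 ((0.5723038911819458, 0.004020415246486664), (0.060284361243247986, 0.0702633485198021), 10.864995002746582)
stop_thin 0.67 [340. 205.] 2465 [[0.617, -0.001, 0.018], [0.629, 0.031, 0.034], [0.642, 0.054, 0.036]] top 0.0354 ((0.6304835081100464, 0.023687517270445824), (0.01979188621044159, 0.05950415879487991), 11.073220252990723)
stop_thin 0.22 [314. 269.] 3846 [[0.604, -0.011, 0.055], [0.612, 0.027, 0.106], [0.622, 0.042, 0.108]] top 0.1072 ((0.6142955422401428, 0.014068055897951126), (0.01196296140551567, 0.056703120470047), 10.462096214294434)
stop_thick 0.85 [329.  89.] 7655 [[0.589, 0.063, 0.033], [0.608, 0.101, 0.035], [0.628, 0.133, 0.036]] top 0.0355 ((0.6091949343681335, 0.09742501378059387), (0.03408678621053696, 0.07405249774456024), 10.886472702026367)
[0.6133 0.0122 0.075 ] [ 0.05166655 -0.44728486 -1.25247648]
```

View pics/w3.png

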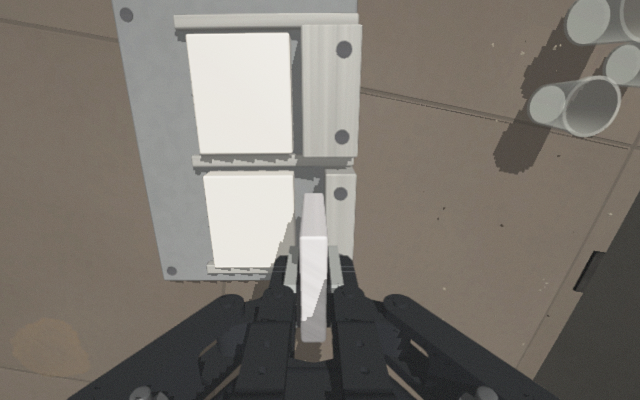

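>>> arm_command(
  targets=[
    {"slide": [-0.0022, -0.0004, 0], "twist": 0.1},
    {"slide": [-0.0022, -0.0004, -0.006], "twist": 0.1},
    {"slide": [-0.0022, -0.0004, -0.013], "twist": 0.1},
    {"slide": [-0.0022, -0.0004, -0.02], "twist": 0.1},
    {"slide": [-0.0022, -0.0004, -0.026], "twist": 0.1},
    {"slide": [-0.0022, -0.0004, -0.031], "twist": 0.1},
    {"slide": [-0.0022, -0.0004, -0.034], "twist": 0.1},
    {"slide": [-0.0022, -0.0004, -0.0355], "twist": 0.1},
    {"slide": [-0.0022, -0.0004, -0.0355], "twist": 0.1},
    {"slide": [-0.0022, -0.0004, -0.0355], "twist": 0.1},
  ],
)

```text
time_s: 8.35
position: [0.6108, 0.0119, 0.0398]
tcp_rot: [0.0, 0.638, 0.77, -0.0]
wrist_force: [-3.0, -0.7, 5.9]
gripper_width: 0.0113
finger_force: 41.1
```

>>> arm_command(
  targets=[
    {"slide": [0, 0, 0], "twist": 0},
    {"slide": [0, 0, 0], "twist": 0},
    {"slide": [0, 0, 0], "twist": 0},
    {"slide": [0, 0, 0], "twist": 0},
  ],
  claw=0.035,
)

```text
time_s: 8.85
position: [0.6107, 0.0118, 0.0387]
tcp_rot: [0.0, 0.638, 0.77, 0.0]
wrist_force: [0.6, 0.4, -0.6]
gripper_width: 0.0348
finger_force: 0.0
```

>>> arm_command(
  targets=[
    {"slide": [0, 0, 0.02], "twist": 0},
    {"slide": [0, 0, 0.06], "twist": 0},
    {"slide": [0, 0, 0.11], "twist": 0},
    {"slide": [-0.05, -0.03, 0.15], "twist": 0},
    {"slide": [-0.1, -0.07, 0.15], "twist": 0},
    {"slide": [-0.13, -0.08, 0.15], "twist": 0},
    {"slide": [-0.13, -0.08, 0.15], "twist": 0},
    {"slide": [-0.13, -0.08, 0.15], "twist": 0},
  ],
)

```text
time_s: 9.85
position: [0.4818, -0.0676, 0.1901]
tcp_rot: [0.001, 0.638, 0.77, 0.001]
wrist_force: [-0.7, 0.4, -0.0]
gripper_width: 0.0358
finger_force: 0.0
```

```bash
python3 m.py w4
```

```text
9.9 [ 0.4821 -0.0673  0.1898] [0.0009 0.6377 0.7703 0.0009] 0.03522469650787154
spacer 0.77 [466. 127.] 2477 [[0.6, -0.014, 0.019], [0.607, 0.014, 0.06], [0.618, 0.039, 0.072]] top 0.0711 ((0.6104312539100647, 0.012953247874975204), (0.01359942089766264, 0.05559571459889412), 10.570048332214355)
jig 0.73 [370.  90.] 11563 [[0.481, -0.056, 0.009], [0.52, 0.032, 0.011], [0.632, 0.103, 0.019]] top 0.018 ((0.586401641368866, 0.009143993258476257), (0.10976111888885498, 0.09306766837835312), 10.577927589416504)
jig 0.68 [466. 126.] 2424 [[0.6, -0.013, 0.019], [0.607, 0.014, 0.06], [0.617, 0.039, 0.072]] top 0.0711 ((0.6102233529090881, 0.013024812564253807), (0.012921217828989029, 0.05541621521115303), 9.070467948913574)
tile_1 0.86 [414. 127.] 4572 [[0.539, -0.031, 0.014], [0.57, 0.005, 0.027], [0.603, 0.038, 0.028]] top 0.0276 ((0.5720284581184387, 0.003674965351819992), (0.061132486909627914, 0.06887494027614594), 11.004290580749512)
tile_1 0.59 [422.  33.] 5113 [[0.525, 0.051, 0.016], [0.555, 0.083, 0.027], [0.587, 0.114, 0.028]] top 0.0276 ((0.5569313764572144, 0.08282208442687988), (0.060386285185813904, 0.06204444542527199), 11.063056945800781)
stop_thin 0.75 [488. 110.] 617 [[0.615, -0.021, 0.015], [0.634, 0.036, 0.035], [0.646, 0.052, 0.036]] top 0.0356 ((0.6318928003311157, 0.016033107414841652), (0.021327950060367584, 0.07317554950714111), 11.71888256072998)
stop_thick 0.7 [480.  39.] 3666 [[0.588, 0.06, 0.014], [0.605, 0.092, 0.034], [0.628, 0.121, 0.036]] top 0.0356 ((0.6099433898925781, 0.0913689136505127), (0.03520011529326439, 0.0625111386179924), 10.766387939453125)
```

View pics/w4.png

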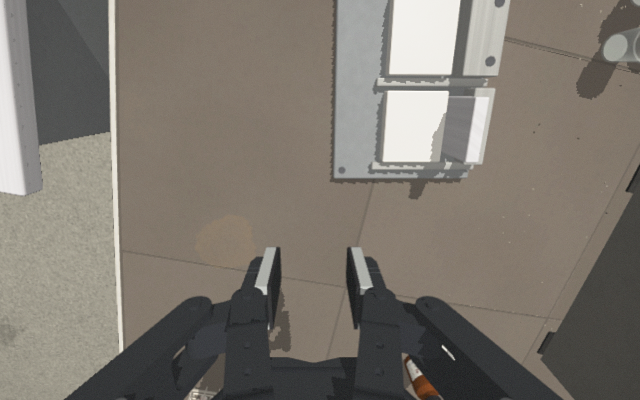

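```bash
python3 -c "
from h import *
s=robot.observe();print(np.round(s['qpos'],3),s['position'])"
```

```text
[ 0.523  0.171 -0.522  1.958  0.098  1.037  0.145] [ 0.48127586 -0.06750393  0.1887288 ]
```

>>> arm_command(
  targets=[
    {"slide": [0.002, 0.006, 0], "twist": -10},
    {"slide": [0.004, 0.012, 0], "twist": -20},
    {"slide": [0.006, 0.018, 0], "twist": -30},
    {"slide": [0.01, 0.024, 0], "twist": -40},
    {"slide": [0.012, 0.03, 0], "twist": -50},
    {"slide": [0.014, 0.036, 0], "twist": -60},
    {"slide": [0.016, 0.042, 0], "twist": -70},
    {"slide": [0.018, 0.048, 0], "twist": -80},
    {"slide": [0.021, 0.058, 0], "twist": -90},
    {"slide": [0.021, 0.058, 0], "twist": -90},
  ],
  claw=0,
)

```text
time_s: 11.4
position: [0.502, -0.009, 0.1887]
tcp_rot: [-0.0, 0.995, 0.095, -0.0]
wrist_force: [-0.5, 0.3, -0.5]
gripper_width: -0.0002
finger_force: 0.0
```

>>> arm_command(
  targets=[
    {"slide": [0, 0, -0.05], "twist": 0},
    {"slide": [0, 0, -0.1], "twist": 0},
    {"slide": [0, 0, -0.14], "twist": 0},
    {"slide": [0, 0, -0.16], "twist": 0},
    {"slide": [0, 0, -0.168], "twist": 0},
    {"slide": [0, 0, -0.172], "twist": 0},
    {"slide": [0, 0, -0.172], "twist": 0},
    {"slide": [0, 0, -0.172], "twist": 0},
  ],
)

```text
time_s: 12.4
position: [0.5024, -0.0102, 0.0177]
tcp_rot: [0.0, 0.996, 0.093, 0.001]
wrist_force: [0.4, 0.4, -0.1]
gripper_width: 0.0002
finger_force: 0.0
```

```bash
python3 m.py w5
```

```text
12.45 [ 0.5023 -0.0102  0.0176] [2.000e-04 9.957e-01 9.310e-02 8.000e-04] 0.000292090469867575
spacer 0.67 [304.  21.] 8589 [[0.6, -0.013, 0.016], [0.606, 0.012, 0.065], [0.612, 0.038, 0.072]] top 0.0709 ((0.6066786050796509, 0.012317860499024391), (0.004795853514224291, 0.05601515993475914), 10.357246398925781)
jig 0.88 [233. 203.] 42484 [[0.48, -0.056, 0.009], [0.527, 0.038, 0.011], [0.623, 0.14, 0.019]] top 0.0184 ((0.5552069544792175, 0.043275415897369385), (0.10835827142000198, 0.1816699057817459), 14.966755867004395)
tile_1 0.69 [313. 124.] 21920 [[0.543, -0.03, 0.025], [0.575, 0.004, 0.027], [0.603, 0.038, 0.028]] top 0.0273 ((0.5722693800926208, 0.0036655478179454803), (0.060117222368717194, 0.07012403011322021), 11.025199890136719)
tile_1 0.63 [128. 120.] 22525 [[0.527, 0.05, 0.017], [0.56, 0.084, 0.026], [0.588, 0.12, 0.028]] top 0.0273 ((0.5565245151519775, 0.08642800897359848), (0.05967171862721443, 0.0713893324136734), 10.608634948730469)
stop_thick 0.91 [98. 22.] 8566 [[0.587, 0.058, 0.015], [0.598, 0.091, 0.034], [0.609, 0.127, 0.036]] top 0.0353 ((0.5980287790298462, 0.09410648047924042), (0.01271979883313179, 0.07365236431360245), 10.229121208190918)
```

View pics/w5.png

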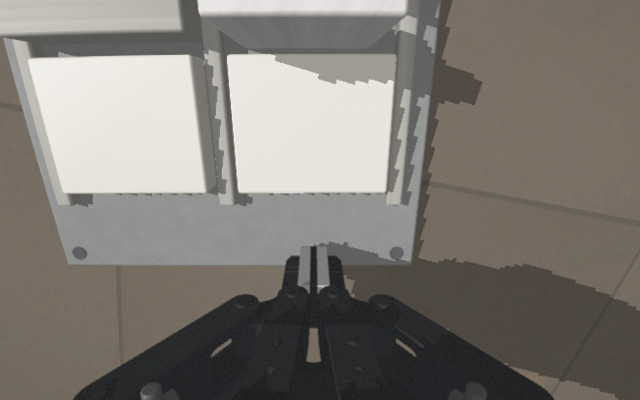

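>>> arm_command(
  targets=[
    {"slide": [0.01, 0.002, 0], "twist": 0},
    {"slide": [0.0196, 0.0038, 0], "twist": 0},
    {"slide": [0.025, 0.0048, 0], "twist": 0},
    {"slide": [0.0275, 0.0053, 0], "twist": 0},
    {"slide": [0.029, 0.0056, 0], "twist": 0},
    {"slide": [0.0305, 0.0059, 0], "twist": 0},
    {"slide": [0.032, 0.0062, 0], "twist": 0},
    {"slide": [0.0335, 0.0064, 0], "twist": 0},
    {"slide": [0.0345, 0.0066, 0], "twist": 0},
    {"slide": [0.0345, 0.0066, 0], "twist": 0},
  ],
)

```text
time_s: 13.95
position: [0.5359, -0.0037, 0.0167]
tcp_rot: [0.0, 0.996, 0.093, -0.0]
wrist_force: [-1.9, -0.4, 0.5]
gripper_width: 0.0
finger_force: 0.9
```

>>> arm_command(
  targets=[
    {"slide": [0.001, 0.0002, 0], "twist": 0},
    {"slide": [0.002, 0.0004, 0], "twist": 0},
    {"slide": [0.003, 0.0006, 0], "twist": 0},
    {"slide": [0.003, 0.0006, 0], "twist": 0},
  ],
)

```text
time_s: 14.45
position: [0.5396, -0.0028, 0.0169]
tcp_rot: [-0.0, 0.996, 0.093, 0.0]
wrist_force: [-1.0, -0.3, -1.6]
gripper_width: 0.0001
finger_force: 0.3
```

```bash
python3 m.py w6 | grep -E "^[0-9]|spacer|tile"; python3 -c "
from h import *
s=robot.observe();print(s['wrist_force'])"
```

```text
14.5 [ 0.5395 -0.0028  0.0169] [-0.000e+00  9.957e-01  9.300e-02  3.000e-04] 0.0003308397585180982
spacer 0.96 [304. 122.] 8169 [[0.607, -0.012, 0.046], [0.616, 0.014, 0.07], [0.624, 0.04, 0.072]] top 0.0713 ((0.6149318814277649, 0.014155242592096329), (0.011642605997622013, 0.05598175898194313), 10.673141479492188)
tile_1 0.86 [313. 194.] 15798 [[0.551, -0.029, 0.025], [0.58, 0.005, 0.026], [0.605, 0.039, 0.028]] top 0.0272 ((0.5770884156227112, 0.00441211462020874), (0.05371019244194031, 0.07029804587364197), 10.685341835021973)
tile_1 0.74 [230. 256.] 26851 [[0.478, -0.055, 0.009], [0.538, 0.045, 0.011], [0.643, 0.14, 0.019]] top 0.0186 ((0.579097330570221, 0.048994503915309906), (0.10998736321926117, 0.1769450604915619), 10.900476455688477)
[-0.72963703  0.00081634  0.15897011]
```

>>> arm_command(
  targets=[
    {"slide": [0.001, 0.0002, 0], "twist": 0},
    {"slide": [0.002, 0.0004, 0], "twist": 0},
    {"slide": [0.003, 0.0006, 0], "twist": 0},
    {"slide": [0.003, 0.0006, 0], "twist": 0},
  ],
)

```text
time_s: 15.25
position: [0.5402, -0.0028, 0.0165]
tcp_rot: [0.0, 0.996, 0.093, -0.002]
wrist_force: [-5.7, -1.0, 3.5]
gripper_width: 0.0
finger_force: 2.9
```

>>> arm_command(
  targets=[
    {"slide": [0.001, 0.0002, 0], "twist": 0},
    {"slide": [0.002, 0.0004, 0], "twist": 0},
    {"slide": [0.003, 0.0006, 0], "twist": 0},
    {"slide": [0.003, 0.0006, 0], "twist": 0},
    {"slide": [0.003, 0.0006, 0], "twist": 0},
    {"slide": [0.003, 0.0006, 0], "twist": 0},
    {"slide": [0.003, 0.0006, 0], "twist": 0},
    {"slide": [0.003, 0.0006, 0], "twist": 0},
  ],
)

```text
time_s: 16.25
position: [0.5402, -0.0029, 0.0161]
tcp_rot: [0.001, 0.996, 0.093, -0.005]
wrist_force: [-10.5, -0.9, 8.4]
gripper_width: 0.0001
finger_force: 5.5
```

```bash
python3 m.py w7 | grep -E "^[0-9]|spacer|tile"; python3 -c "
from h import *
P=np.load('w7.npy')
s=robot.observe();print(s['wrist_force'],s['finger_force'])"
```

```text
16.3 [ 0.5403 -0.0029  0.0161] [ 8.000e-04  9.957e-01  9.270e-02 -5.200e-03] -0.00018212414911708414
spacer 0.9 [306. 123.] 8486 [[0.607, -0.011, 0.052], [0.616, 0.014, 0.07], [0.625, 0.04, 0.072]] top 0.0713 ((0.6156147718429565, 0.014220261946320534), (0.011868800036609173, 0.055833928287029266), 10.6806001663208)
tile_1 0.88 [313. 200.] 15641 [[0.551, -0.029, 0.025], [0.58, 0.005, 0.026], [0.605, 0.038, 0.028]] top 0.0272 ((0.5773624181747437, 0.004486497491598129), (0.05260303616523743, 0.07042857259511948), 10.623635292053223)
tile_1 0.61 [142. 202.] 18511 [[0.528, 0.05, 0.015], [0.561, 0.084, 0.026], [0.589, 0.121, 0.028]] top 0.0272 ((0.5563045740127563, 0.08644107729196548), (0.06048060581088066, 0.07132665067911148), 10.533150672912598)
[-10.20566999  -1.8842064    9.21677085] 5.50591953098774
```

View pics/w7.png

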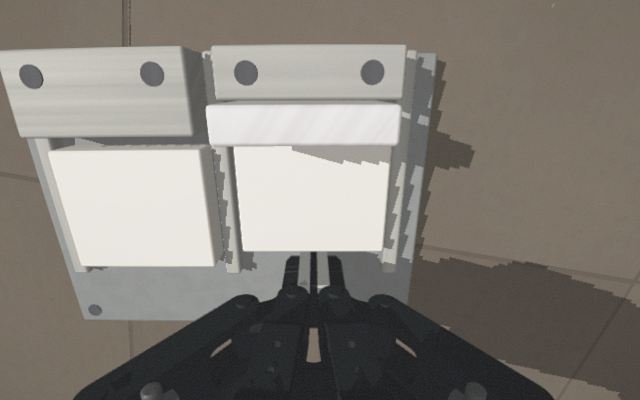

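```bash
python3 -c "
from h import *
print(robot.close_job())"
```

```text
the job is handed in; nothing more can be done
None
```

I stood the spacer upright in the wide gap (right bay, thin stop) and let go of it. I handed the job in at about 16 s with the tile held against spacer and stop at about 10 N; no verdict came back. The camera and force readings put stop, spacer and tile flush, and the other tile did not move; I kept clear of the pot, bottle and timer but did not re-measure them at the end.

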